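# Find the stamped crate and push it to the dispatch rail

## Task

One of the two grey parts crates has a red stamp on its underside. Working only by pushing with the fingers, and never picking anything up, first tip both crates over away from you, so that each lies on its back with its bottom facing you; then push the stamped one, mouth first, squarely up against the dispatch rail with the yellow stripe. Leave the other crate lying where it fell, and do not disturb the other things on the bench.

Things in the scene. Friction and masses are not known exactly. Their poses are not given: they have to be found in the camera images.
- stamped_crate: Has a red ring stamp, 42 across, underneath. Open-topped grey plastic crate, empty, 60 (x) x 85 (y) x 100 (z), walls 4, about 0.25 kg, loose; both crates look the same from outside. Starts upright, its white-carded front toward the robot (yaw up to 0.43 rad). Origin: centre of the underside; x points to its back, away from the robot, z from the bottom (recessed 3) to the mouth.
- stamped_crate_heel (a point): middle of that crate's lower back edge, 30 behind its origin. Pushed on the front some 75 above the bench, the crate tips over this edge, and past about 35 degrees falls onto its back by itself; it then lies 60 high, bottom to the robot, mouth away, this edge still on the bench. Pushed near the foot it only slides
- stamped_crate_mouth_l (a point): point in that crate's mouth plane, 100 from the bottom, 40 to +y of its middle
- stamped_crate_mouth_r (a point): the same, 40 to -y of its middle
- plain_crate: Has no stamp. Open-topped grey plastic crate, empty, 60 (x) x 85 (y) x 100 (z), walls 4, about 0.25 kg, loose; both crates look the same from outside. Starts upright, its white-carded front toward the robot (yaw up to 0.43 rad). Origin: centre of the underside; x points to its back, away from the robot, z from the bottom (recessed 3) to the mouth.
- plain_crate_heel (a point): middle of that crate's lower back edge, 30 behind its origin. Pushed on the front some 75 above the bench, the crate tips over this edge, and past about 35 degrees falls onto its back by itself; it then lies 60 high, bottom to the robot, mouth away, this edge still on the bench. Pushed near the foot it only slides
- plain_crate_mouth_l (a point): point in that crate's mouth plane, 100 from the bottom, 40 to +y of its middle
- plain_crate_mouth_r (a point): the same, 40 to -y of its middle
- rail: dispatch rail: fixed straight aluminium bar across the far part of the bench, 22 deep, 560 long, 26 high, yellow stripe on top. Origin: foot of the middle of its front face (the face toward the robot); x points square away from the robot side, y along the bar, yaw up to 0.08 rad
- eraser: white eraser in a blue sleeve, 21x42x12, loose, near the bench's front edge, between the crates; origin: centre of its underside
- braid_reel: small orange reel, 44 across and 11 high, loose, lying flat to the left of the crates; origin: centre of its underside
- tape_roll: roll of black tape lying flat, 55 across, 19 high, loose, near the bench's front edge on the left; origin: centre of its underside
- solder_spool: green-and-white spool, 54 across and 30 high, loose, behind the rail; origin: centre of its underside
- marker_red: white marker with red cap, 135 long, 17 thick, loose, at the bench's front edge on the right; origin: centre of its underside
Things that resemble listed ones, but are neither listed nor needed, are in the scene too. Leave any green look-alike of the plain_crate alone.

How it is judged:
By the outcome, as a careful person would: the job done as asked, in the order asked, and still so for the second after the job is handed in, with the robot touching nothing.
It also fails if it takes over 48 s, if anything falls off the work surface, if the arm or the gripper's body presses on something with over 40 N, if the wrist force passes 120 N, or if a joint passes its speed limit or range.

## Robot

A 6-joint arm with a two-finger parallel gripper is mounted at the origin on a cart in front of the work surface, level with it; the furniture and walls round the work are solid. World frame = base frame: x ahead of the robot, y to its left, z up, the work surface at z = 0. Lengths are in m, angles in rad, forces in N, time in s.
With the tool pointing down it reaches from about 0.25 to 0.725 m from the base axis. Payload 4 kg.
Tool frame: the origin (TCP) lies at the very end of the fingers, on their centre line; the grasp point (between the pads) lies 19 mm behind it; z points along the fingers, y is the line along which they close (so a half turn about z gives the same grasp; the last joint's range is limited). The gripper opens to 85 mm and grips with 20 to 120 N. Pads are 22 mm wide; open, the fingers measure 114 mm over their backs; the gripper's body (76 mm by 85 mm) begins 54 mm behind the grasp point. The pads swing forward as they close: fully open they stand 13 mm farther back than shut.
Start: joints at [-1.303, 0.241, 0.005, 1.335, 0, 1.571], TCP at [0.132, -0.482, 0.231] pointing down, gripper open.
Joint ranges: [-2.72, 2.72], [-1.05, 1.87], [-1.09, 1.28], [-1.99, 2.15], [-1.42, 1.44], [-3.14, 3.14]. Speed limits (rad/s): [2.79, 2.79, 3.14, 3.14, 3.14, 3.14].

## Interface

Orientations are given as a unit quaternion [x, y, z, w].
In Python, from workcell import bot, vision, workorder, boxes_of gives the robot as it stands.
- The arm moves only by the tool send_rows, never from a script. Its argument "motion" is text: rows parted by semicolons, each of 5 numbers parted by spaces: the closure, from -1 (fully open) to 1 (shut), so that 0 is half open, then the shift along the tool's x, y, z in cm, then the turn about the tool's z in rad. In form: claw x y z twist; .... A call has 1 to 5 rows; each row is the pose to reach, as a shift and turn from the pose commanded when the call began, along the tool's axes at that moment; what a row does not reach only later rows make up. A row lasts 1/10 s, in which the tool goes at most 50 mm and 8.59 degrees, less where a joint would pass 70% of its speed; a pose out of reach is approached as far as the arm can. A call with a gripper value outside its range is refused whole. The fingers move at their own pace and stop on an object; the grip force is fixed at half the most. Time passes only in rows, so rows that repeat a pose let the fingers close. It gives the time, the measured TCP pose, the force, the opening and the grip force at its end, in the units of the state.
- bot.get_obs(): the state, without advancing time (a new reading comes with each control period).
- vision.camera(name): name is "side" or "top" or "wrist"; returns the picture (384x512x3 uint8, red, green, blue); there is no depth.
- vision.camera_model(name): a dict with "fov_y" (degrees; the focal length in pixels is half the picture's height over the tangent of half this angle, whatever the lens; pixels are square), "cx", "cy" (the principal point, pixels), "k1" (the pictures are not rectified: a ray, as slopes to the right and down, at radius r is drawn at 1 + k1 r^2 times it, then the intrinsics apply), "world_from_camera" (4x4, takes a point from camera to world coordinates); the wrist camera has in their place "hand_eye" (4x4, takes a point from camera to tool coordinates, whose origin is the TCP and whose axes are the flange's). Camera axes: x right, y down, z forward; pixel columns grow to the right and rows downward; lengths in m; the calibration is good to about 2 mm. A picture is of the moment at which its call begins: read the wrist's pose just before it. camera_model takes no time and is no camera call.
- workorder.job_done(): hands the job in; it is judged then, once.
Trained networks look in the newest picture that a camera, given by its name, has taken for a name from the list of things; names that differ only in an ending like _2 or _b are one class to them, and where a whole thing is asked for, a point or a joint stands for the part that bears it (a point fixed in the world has none). Each returns a list of dicts, best first, with "conf" (0 to 1); they miss things now and then, are a little off and sometimes report something else, mostly with a low value. They report only what shows in the picture. A call takes as long as a camera call. They do not tell look-alikes from the thing itself.
- boxes_of(camera, target): "rect" ([centre column, centre row, width, height] in pixels, round what is visible of it).
The state is a dict: "clock": time; "joint_pos": joint angles; "joint_vel": joint speeds; "tau": joint torques, N m; "eef_pos": TCP position; "tool_rot": TCP orientation; "ft_force": force on the tool from outside, world axes, zero at the start; "ft_torque": the same for the moment, N m; "grip_width": finger opening in m; "grasp_force": force on a finger pad.
Only numpy, scipy, OpenCV 4.12 (cv2) and the standard library are available. Lean on these libraries where they do the work, as an engineer would, in place of code of your own. Each camera call takes 0.05 s, during which the arm holds its last target. There are 200 camera calls.

## Working session

There is one attempt and no reset: what is moved stays moved. The work goes in short steps, Python scripts to look and compute and a tool call to move; the robot and the scene stay as the last step left them, time stands still between calls to the robot, and variables do not carry over. Pictures are saved under pics/ and viewed, at most 11 in all, crops included, and the job is handed in when it is done.

Besides the shell and the picture viewer there is one more tool, called after "Emit:" by a JSON object that holds its "op" and its "data", one argument or row to a line. send_rows: Moves the arm, as the interface text tells. Its arguments: {"type":"object","properties":{"motion":{"type":"string"}},"required":["motion"]}

```bash
mkdir -p pics; ls; cat > h.py <<'E'
import numpy as np, cv2
from workcell import bot, vision, workorder, boxes_of
from scipy.spatial.transform import Rotation as R
def model(n):
    m=vision.camera_model(n); f=192/np.tan(np.radians(m['fov_y'])/2)
    if 'world_from_camera' in m: T=np.array(m['world_from_camera'])
    else:
        o=bot.get_obs(); W=np.eye(4); W[:3,:3]=R.from_quat(o['tool_rot']).as_matrix(); W[:3,3]=o['eef_pos']; T=W@np.array(m['hand_eye'])
    return m,f,T
def ray(n,u,v):
    m,f,T=model(n); d=np.array([(u-m['cx'])/f,(v-m['cy'])/f]); p=d.copy()
    for _ in range(20): p=d/(1+m['k1']*(p@p))
    return T[:3,3],T[:3,:3]@np.r_[p,1]
def pt(n,u,v,z=0.):
    o,d=ray(n,u,v); return o+d*(z-o[2])/d[2]
def proj(n,P):
    m,f,T=model(n); q=np.linalg.inv(T)@np.r_[P,1]; p=q[:2]/q[2]; p=p*(1+m['k1']*(p@p)); return p*f+[m['cx'],m['cy']]
def save(n,name): 
    im=vision.camera(n); cv2.imwrite('pics/'+name+'.png',im[:,:,::-1]); return im
E
python3 - <<'E'
from h import *
a=save('top','top0');b=save('side','side0')
cv2.imwrite('pics/b0.png',np.hstack([cv2.resize(a,(400,300)),cv2.resize(b,(400,300))])[:,:,::-1])
for n in['top','side']:
    vision.camera(n)
    print(n,model(n)[2][:3].round(3).tolist())
    for t in['stamped_crate','rail','eraser','braid_reel','tape_roll','solder_spool','marker_red']:
        for d in boxes_of(n,t)[:4]:
            r=d['rect']; print(t,round(d['conf'],2),np.round(r,0),pt(n,r[0],r[1]).round(3))
o=bot.get_obs();print(o['clock'],o['eef_pos'],o['tool_rot'])
E
```

```text
pics
top [[0.002, -0.991, 0.135, 0.412], [-1.0, -0.004, -0.011, -0.103], [0.011, -0.135, -0.991, 1.143]]
stamped_crate 0.65 [325. 209.  39.  33.] [ 0.508 -0.297  0.   ]
rail 0.86 [275. 138. 199.  23.] [ 0.715 -0.153  0.   ]
eraser 0.4 [327. 212.  43.  27.] [ 0.5   -0.302  0.   ]
braid_reel 0.73 [167. 228.  16.  14.] [0.451 0.154 0.   ]
tape_roll 0.69 [158. 265.  22.  26.] [0.346 0.178 0.   ]
tape_roll 0.64 [212. 203.  36.  32.] [0.523 0.029 0.   ]
solder_spool 0.85 [264. 111.  14.  24.] [ 0.799 -0.12   0.   ]
marker_red 0.66 [342. 265.  48.  10.] [ 0.348 -0.343  0.   ]
side [[-0.86, -0.245, 0.448, 0.141], [-0.51, 0.368, -0.778, 0.624], [0.025, -0.897, -0.441, 0.506]]
stamped_crate 0.74 [306. 187.  36.  44.] [ 0.525 -0.381  0.   ]
stamped_crate 0.7 [274. 321.  31.  27.] [0.351 0.174 0.   ]
rail 0.94 [206. 206. 138.  84.] [ 0.714 -0.104  0.   ]
rail 0.6 [187. 194.  19.  22.] [ 0.806 -0.131  0.   ]
rail 0.56 [307. 187.  34.  42.] [ 0.521 -0.378  0.   ]
braid_reel 0.66 [236. 294.  21.  14.] [0.448 0.152 0.   ]
braid_reel 0.61 [274. 321.  32.  30.] [0.349 0.174 0.   ]
tape_roll 0.84 [273. 322.  33.  29.] [0.351 0.178 0.   ]
solder_spool 0.74 [185. 195.  20.  22.] [ 0.809 -0.124  0.   ]
marker_red 0.62 [240. 232.  46.  63.] [ 0.56 -0.04  0.  ]
marker_red 0.57 [358. 204.  10.  19.] [ 0.351 -0.352  0.   ]
0.9 [ 0.13230016 -0.48217206  0.23132907] [9.91048849e-01 1.33499736e-01 9.91827047e-06 2.39429262e-06]
```

View pics/top0.png

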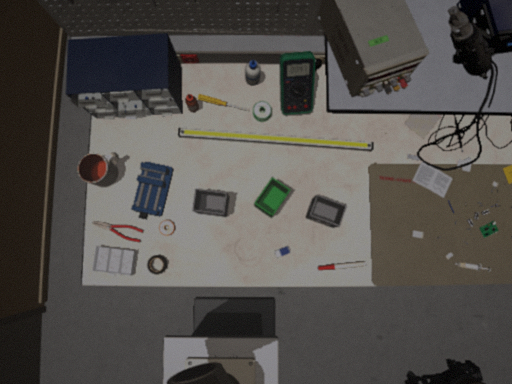

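View pics/side0.png

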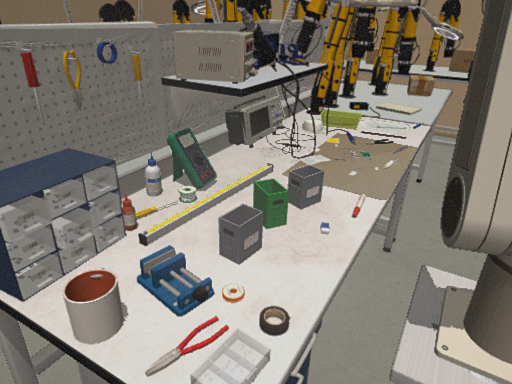

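The top view shows the left crate at (212,203), the green look-alike at (273,197) and the right crate at (327,211). The rail runs from (180,132) to (372,146). I'll now make a rectified close-up at mouth height.

```bash
python3 - <<'E'
from h import *
im=cv2.imread('pics/top0.png')
# rectified at z=0.1 : 1.25 px/mm... x up, y left ; x 0.40..0.70, y 0.12..-0.42
s=1400; X0,Y0=0.72,0.11; H,W=int(.32*s),int(.56*s)
m,f,T=model('top');Ti=np.linalg.inv(T)
for z,nm in[(0.1,'r10')]:
    jj,ii=np.meshgrid(np.arange(W),np.arange(H))
    P=np.stack([X0-ii/s,Y0-jj/s,np.full(ii.shape,z),np.ones(ii.shape)],-1)@Ti.T
    p=P[...,:2]/P[...,2:3]; p=p*(1+m['k1']*(p**2).sum(-1,keepdims=True))*f+[m['cx'],m['cy']]
    o=cv2.remap(im,p[...,0].astype('f4'),p[...,1].astype('f4'),cv2.INTER_CUBIC)
    o=cv2.convertScaleAbs(o,alpha=1.8)
    for k in range(0,12): 
        x=.70-.05*k
        if (X0-x)*s<H: cv2.line(o,(0,int((X0-x)*s)),(8,int((X0-x)*s)),(0,0,255),1)
        y=.10-.05*k; cv2.line(o,(int((Y0-y)*s),0),(int((Y0-y)*s),8),(0,0,255),1)
    cv2.imwrite(f'pics/{nm}.png',o)
# rail: stripe line (yellow) at z=.026
hsv=cv2.cvtColor(im,cv2.COLOR_BGR2HSV); ms=cv2.inRange(hsv,(20,120,90),(38,255,255)); ms[:120]=0; ms[155:]=0; ms[:,:175]=0; ms[:,376:]=0
v,u=np.nonzero(ms); Q=np.array([pt('top',a,b,.026)[:2] for a,b in zip(u,v)])
k=cv2.fitLine(Q.astype('f4'),cv2.DIST_HUBER,0,.01,.01).ravel(); print('rail dir',k, 'yaw',np.arctan2(-k[0],k[1]) , Q[:,1].min(),Q[:,1].max())
E
```

```text
rail dir [ 0.06907426  0.9976115   0.7094759  -0.15571646] yaw -0.06912931 -0.4179361920958367 0.11035029156411368
```

View pics/r10.png

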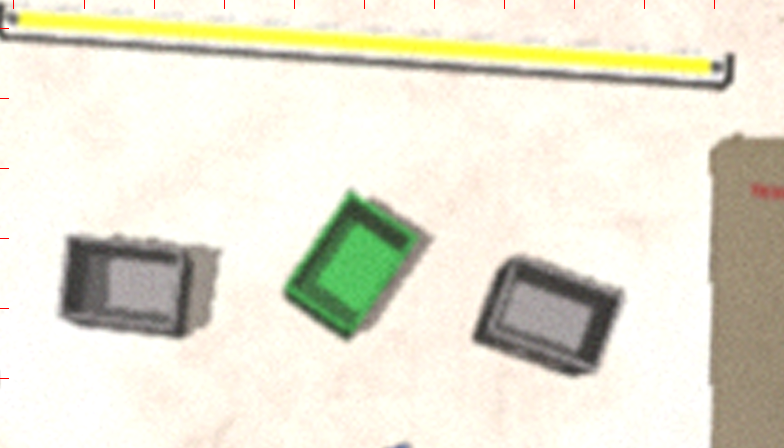

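The rectified view gives these poses:

| Thing | Position | Yaw |
|---|---|---|
| Left crate | about (0.519, 0.022) | -0.08 |
| Right crate | about (0.496, -0.288) | -0.31 |
| Rail | front about 0.69 to 0.71 in x | -0.069 |

I'll start with the right crate.

Emit:
{"op": "send_rows", "data": {
  "motion": "0 5 -2 0 0.15; 0 10 -4 0 0.30; 0 15 -6 1 0.45; 0 20 -8 2 0.58; 0 24 -9.5 3 0.58"
}}

```text
clock: 1.4
eef_pos: [0.3117, -0.3476, 0.2088]
tool_rot: [0.987, -0.158, 0.001, 0.001]
ft_force: [0.5, -0.6, -0.1]
grip_width: 0.0426
grasp_force: 0.0
```

```bash
cat >> h.py <<'E'
def go(x,y,z,yaw):
    o=bot.get_obs(); M=R.from_quat(o['tool_rot']).as_matrix(); p=np.array(o['eef_pos'])
    yw=np.arctan2(M[1,0],M[0,0]); s=M.T@(np.array([x,y,z])-p)*100
    print('t',o['clock'],'at',p.round(3),'yaw',round(yw,3),'F',np.round(o['ft_force'],1),'w',round(o['grip_width'],3),'j6',round(o['joint_pos'][5],2),'shift cm',s.round(1),'twist',round(yw-yaw,3))
E
python3 -c "
from h import *
go(.424,-.265,.07,-.31)"
```

```text
t 1.4 at [ 0.312 -0.348  0.209] yaw -0.317 F [ 0.5 -0.6 -0.1] w 0.043 j6 2.62 shift cm [  8.1 -11.4  13.9] twist -0.007
```

Emit:
{"op": "send_rows", "data": {
  "motion": "0 2.5 -3.7 3 0; 0 5 -7.4 7 0; 0 8.1 -11.4 10 0; 0 8.1 -11.4 13.9 0; 0 8.1 -11.4 13.9 0"
}}

```text
clock: 1.9
eef_pos: [0.4208, -0.2607, 0.0643]
tool_rot: [0.988, -0.153, -0.004, -0.002]
ft_force: [-1.2, 0.5, 0.0]
grip_width: 0.0428
grasp_force: 0.0
```

```bash
python3 - <<'E'
from h import *
go(.467,-.279,.07,-.31)
save('side','side1')
save('wrist','wr1')
a=cv2.imread('pics/side1.png')[100:340,180:420];b=cv2.imread('pics/wr1.png')
cv2.imwrite('pics/c1.png',np.hstack([cv2.resize(a,(400,400)),cv2.resize(b,(400,300),)[0:300].copy() if 0 else cv2.copyMakeBorder(cv2.resize(b,(400,300)),0,100,0,0,0)]))
E
```

```text
t 1.9 at [ 0.421 -0.261  0.064] yaw -0.308 F [-1.2  0.5  0. ] w 0.043 j6 2.89 shift cm [ 5.   0.3 -0.6] twist 0.002
```

View pics/c1.png

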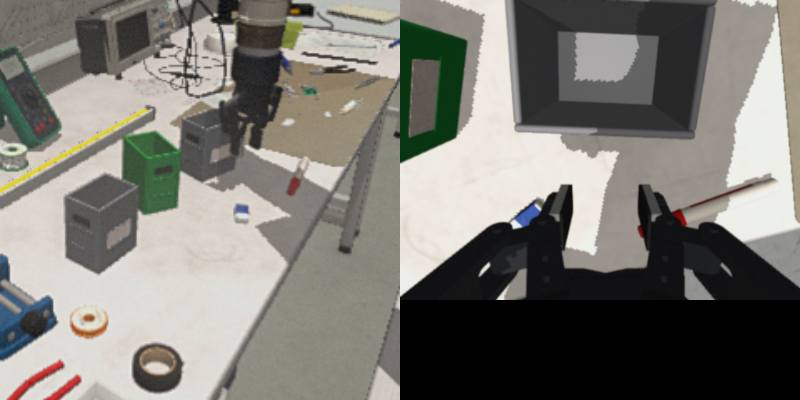

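The wrist view shows the crate centred between the fingers, turned about 0.05 further than I estimated. I'll adjust and tip it slowly.

Emit:
{"op": "send_rows", "data": {
  "motion": "0 1.5 0 -0.9 0.05; 0 3 0 -0.9 0.05; 0 4 0 -0.9 0.05; 0 5 -0.05 -0.9 0.05; 0 6 -0.1 -0.9 0.05"
}}

```text
clock: 2.5
eef_pos: [0.4803, -0.2829, 0.0795]
tool_rot: [0.984, -0.181, 0.0, 0.0]
ft_force: [-0.9, 0.2, 1.8]
grip_width: 0.0425
grasp_force: 0.7
```

Emit:
{"op": "send_rows", "data": {
  "motion": "0 1 0 0 0; 0 2 0 0 0; 0 3 0 0 0; 0 3.8 0 0 0; 0 3.8 0 0 0"
}}

```text
clock: 3.0
eef_pos: [0.5168, -0.2958, 0.0781]
tool_rot: [0.984, -0.18, 0.0, 0.0]
ft_force: [-0.5, -0.8, 0.2]
grip_width: 0.0427
grasp_force: 0.0
```

```bash
python3 - <<'E'
from h import *
go(.467,-.279,.07,-.31)
save('side','side2')
save('wrist','wr2')
a=cv2.imread('pics/side2.png')[100:340,180:420];b=cv2.imread('pics/wr2.png')
cv2.imwrite('pics/c2.png',np.hstack([cv2.resize(a,(400,400)),cv2.copyMakeBorder(cv2.resize(b,(400,300)),0,100,0,0,0)]))
E
```

```text
t 3.0 at [ 0.517 -0.296  0.078] yaw -0.362 F [-0.5 -0.8  0.2] w 0.043 j6 2.98 shift cm [-5.2  0.2  0.8] twist -0.052
```

View pics/c2.png

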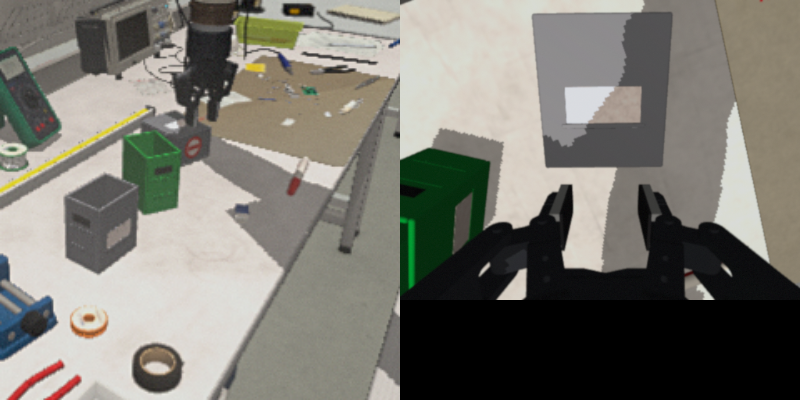

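The right crate lies on its back and the red stamp shows in the side crop at (193,147), so the right crate is the stamped one. Next I'll tip the left crate.

Emit:
{"op": "send_rows", "data": {
  "motion": "0 -3 0 -4 0; 0.5 -6 -2 -8 0; 1 -9 -6 -10 -0.15; 1 -11 -10.5 -10 -0.3; 1 -13 -15 -10 -0.45"
}}

```text
clock: 3.6
eef_pos: [0.4469, -0.1131, 0.1797]
tool_rot: [0.999, 0.046, 0.001, 0.0]
ft_force: [0.8, 0.4, -0.4]
grip_width: 0.0
grasp_force: 0.0
```

```bash
python3 -c "
from h import *
go(.44,.036,.075,.13)"
```

```text
t 3.6 at [ 0.447 -0.113  0.18 ] yaw 0.092 F [ 0.8  0.4 -0.4] w 0.0 j6 2.8 shift cm [  0.7 -14.9  10.5] twist -0.038
```

Emit:
{"op": "send_rows", "data": {
  "motion": "1 0.2 -5 1 -0.04; 1 0.4 -10 2.5 -0.04; 1 0.7 -14.9 5 -0.04; 1 0.7 -14.9 9 -0.04; 1 0.7 -14.9 10.5 -0.04"
}}

```text
clock: 4.1
eef_pos: [0.438, 0.0368, 0.0705]
tool_rot: [0.998, 0.066, -0.003, -0.0]
ft_force: [-1.1, -0.4, -0.8]
grip_width: -0.0001
grasp_force: 0.0
```

```bash
python3 - <<'E'
from h import *
go(.489,.024,.075,.13)
save('side','side3')
save('wrist','wr3')
a=cv2.imread('pics/side3.png')[100:340,180:420];b=cv2.imread('pics/wr3.png')
cv2.imwrite('pics/c3.png',np.hstack([cv2.resize(a,(400,400)),cv2.copyMakeBorder(cv2.resize(b,(400,300)),0,100,0,0,0)]))
E
```

```text
t 4.1 at [0.438 0.037 0.07 ] yaw 0.132 F [-1.1 -0.4 -0.8] w -0.0 j6 3.09 shift cm [ 4.9  1.9 -0.5] twist 0.002
```

View pics/c3.png

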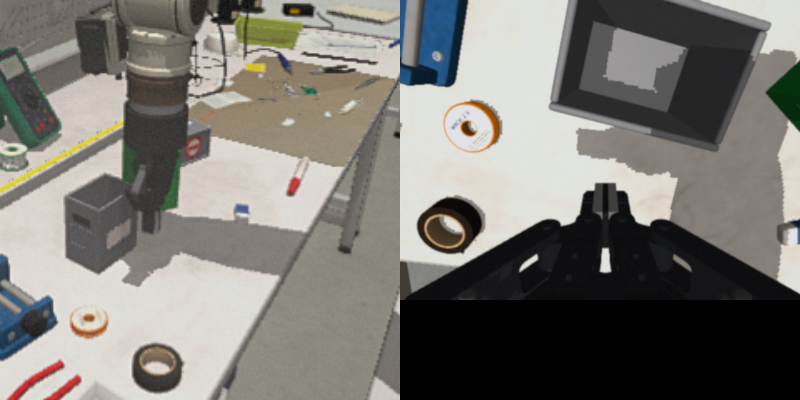

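The wrist view puts the front edge from (552,107) to (718,150), so the crate yaw is about -0.12 and the finger is lined up on its axis. I'll push along that axis.

Emit:
{"op": "send_rows", "data": {
  "motion": "1 1.5 0.4 -0.6 0; 1 3 0.8 -0.6 0; 1 4 1 -0.6 0; 1 5 1.25 -0.6 0; 1 6 1.5 -0.6 0"
}}

```text
clock: 4.7
eef_pos: [0.5031, 0.0273, 0.0799]
tool_rot: [0.998, 0.064, -0.0, -0.0]
ft_force: [-1.9, 0.3, 2.7]
grip_width: -0.0
grasp_force: 1.0
```

Emit:
{"op": "send_rows", "data": {
  "motion": "1 1 0.25 0 0; 1 2 0.5 0 0; 1 3 0.75 0 0; 1 3.6 0.9 0 0; 1 3.6 0.9 0 0"
}}

```text
clock: 5.2
eef_pos: [0.5407, 0.0232, 0.0791]
tool_rot: [0.998, 0.064, 0.0, 0.0]
ft_force: [-0.1, -0.8, -0.2]
grip_width: -0.0003
grasp_force: 0.0
```

```bash
python3 - <<'E'
from h import *
go(.489,.024,.075,.13)
save('side','side4')
save('wrist','wr4')
a=cv2.imread('pics/side4.png')[100:340,180:420];b=cv2.imread('pics/wr4.png')
cv2.imwrite('pics/c4.png',np.hstack([cv2.resize(a,(400,400)),cv2.copyMakeBorder(cv2.resize(b,(400,300)),0,100,0,0,0)]))
E
```

```text
t 5.2 at [0.541 0.023 0.079] yaw 0.128 F [-0.1 -0.8 -0.2] w -0.0 j6 3.06 shift cm [-5.1 -0.7  0.4] twist -0.002
```

View pics/c4.png

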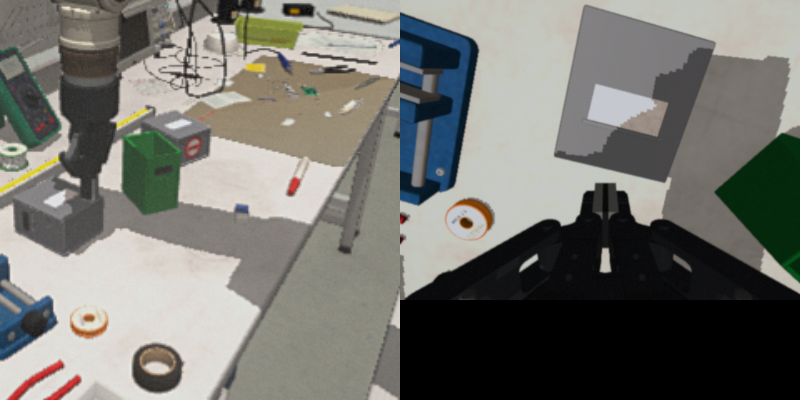

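Both crates are down, and the left one has no stamp. I'll back off and measure the stamped crate.

Emit:
{"op": "send_rows", "data": {
  "motion": "1 -4 0 -4 0; 0.5 -8 1 -7 0; 0 -12.5 3 -7 0.1; 0 -16 6 -6 0.2; 0 -18 9 -5 0.3"
}}

```text
clock: 5.8
eef_pos: [0.3695, -0.089, 0.1297]
tool_rot: [0.996, -0.087, 0.0, 0.0]
ft_force: [1.0, -0.6, -0.2]
grip_width: 0.0426
grasp_force: 0.0
```

```bash
python3 - <<'E'
from h import *
go(.43,-.26,.03,-.3)
m,f,T=model('wrist')
W=np.eye(4); W[:3,:3]=R.from_quat([.984,-.18,0,0]).as_matrix(); W[:3,3]=[.5168,-.2958,.0781]; T=W@np.array(m['hand_eye'])
def p(u,v,z):
    d=np.array([(u-m['cx'])/f,(v-m['cy'])/f]);q=d.copy()
    for _ in range(20): q=d/(1+m['k1']*(q@q))
    d=T[:3,:3]@np.r_[q,1]; return (T[:3,3]+d*(z-T[2,3])/d[2])[:2]
c=[p((a-400)*1.28,b*1.28,.06) for a,b in[(545,167),(662,165),(672,13),(532,14)]]
print(np.round(c,3)); print([np.linalg.norm(c[i]-c[(i+1)%4]).round(3) for i in range(4)])
e=c[0]-c[1]; print('yaw',np.arctan2(-e[0],e[1]))
im=save('top','top5')[:,:,::-1]
# rectify z=.06
s=1400; X0,Y0=0.74,0.11; H,Wd=int(.36*s),int(.56*s); mt,ft,Tt=model('top');Ti=np.linalg.inv(Tt)
jj,ii=np.meshgrid(np.arange(Wd),np.arange(H))
P=np.stack([X0-ii/s,Y0-jj/s,np.full(ii.shape,.06),np.ones(ii.shape)],-1)@Ti.T
q=P[...,:2]/P[...,2:3]; q=q*(1+mt['k1']*(q**2).sum(-1,keepdims=True))*ft+[mt['cx'],mt['cy']]
cv2.imwrite('pics/r6.png',cv2.convertScaleAbs(cv2.remap(np.ascontiguousarray(im),q[...,0].astype('f4'),q[...,1].astype('f4'),cv2.INTER_CUBIC),alpha=1.8))
E
```

```text
t 5.8 at [ 0.369 -0.089  0.13 ] yaw -0.175 F [ 1.  -0.6 -0.2] w 0.043 j6 3.08 shift cm [ 8.9 15.8 10. ] twist 0.125
[[ 0.543 -0.26 ]
 [ 0.515 -0.339]
 [ 0.606 -0.373]
 [ 0.635 -0.295]]
[np.float64(0.084), np.float64(0.097), np.float64(0.083), np.float64(0.098)]
yaw -0.3434062362634141
```

View pics/r6.png

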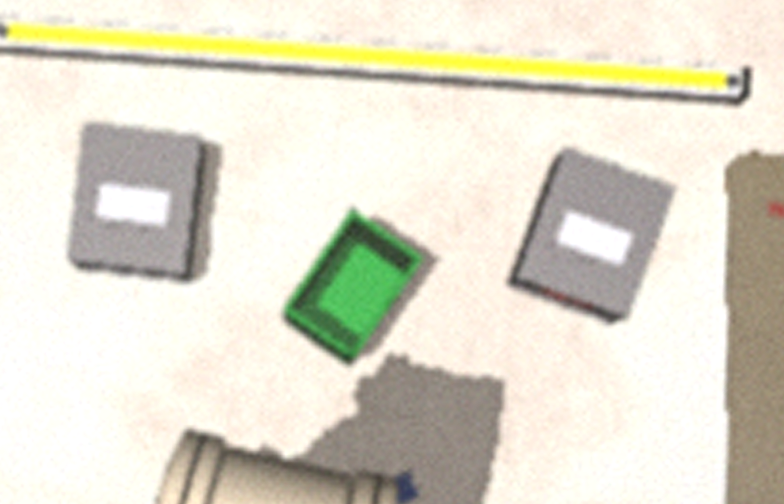

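The stamped crate lies with its bottom centre at (0.529, -0.300), yaw -0.34, on sides of 84 × 98 mm. Its mouth is about 55 mm short of the rail. I'll go behind it.

Emit:
{"op": "send_rows", "data": {
  "motion": "0 3 4 0 0.12; 0 6 8 0 0.17; 0 9 12.5 0 0.17; 0 10.5 16.5 0 0.17; 0 10.5 17 0 0.17"
}}

```text
clock: 6.35
eef_pos: [0.4483, -0.2789, 0.1292]
tool_rot: [0.985, -0.172, 0.001, 0.001]
ft_force: [-0.9, 0.1, -0.1]
grip_width: 0.0425
grasp_force: 0.0
```

```bash
python3 -c "
from h import *
go(.490,-.2865,.025,-.343)"
```

```text
t 6.35 at [ 0.448 -0.279  0.129] yaw -0.346 F [-0.9  0.1 -0.1] w 0.042 j6 2.93 shift cm [ 4.2 -0.7 10.4] twist -0.003
```

Emit:
{"op": "send_rows", "data": {
  "motion": "0 1 -0.7 4 0; 0 3 -0.7 8 0; 0 4.2 -0.7 10.4 0; 0 4.2 -0.7 10.4 0; 0 4.2 -0.7 10.4 0"
}}

```text
clock: 6.85
eef_pos: [0.488, -0.2807, 0.0252]
tool_rot: [0.985, -0.17, -0.001, -0.0]
ft_force: [-0.1, -0.4, 0.7]
grip_width: 0.0427
grasp_force: 0.0
```

```bash
python3 - <<'E'
from h import *
go(.5204,-.2975,.025,-.343)
C0=np.array([.575,-.317]);n=np.array([np.cos(-.069),np.sin(-.069)])
for s,y in[(.0,-.343),(.01,-.275),(.02,-.2),(.03,-.13),(.04,-.069),(.05,-.069),(.058,-.069)]:
    C=C0+s*n; p=C-.058*np.array([np.cos(y),np.sin(y)]); print(s,end=' ');go(p[0],p[1],.025,y)
b=save('wrist','wr5')
E
```

```text
t 6.85 at [ 0.488 -0.281  0.025] yaw -0.341 F [-0.1 -0.4  0.7] w 0.043 j6 2.96 shift cm [3.6 0.5 0. ] twist 0.002
0.0 t 6.85 at [ 0.488 -0.281  0.025] yaw -0.341 F [-0.1 -0.4  0.7] w 0.043 j6 2.96 shift cm [3.6 0.5 0. ] twist 0.002
0.01 t 6.85 at [ 0.488 -0.281  0.025] yaw -0.341 F [-0.1 -0.4  0.7] w 0.043 j6 2.96 shift cm [4.6 0.6 0. ] twist -0.066
0.02 t 6.85 at [ 0.488 -0.281  0.025] yaw -0.341 F [-0.1 -0.4  0.7] w 0.043 j6 2.96 shift cm [5.6 0.8 0. ] twist -0.141
0.03 t 6.85 at [ 0.488 -0.281  0.025] yaw -0.341 F [-0.1 -0.4  0.7] w 0.043 j6 2.96 shift cm [ 6.6  0.9 -0. ] twist -0.211
0.04 t 6.85 at [ 0.488 -0.281  0.025] yaw -0.341 F [-0.1 -0.4  0.7] w 0.043 j6 2.96 shift cm [ 7.7  1.  -0. ] twist -0.272
0.05 t 6.85 at [ 0.488 -0.281  0.025] yaw -0.341 F [-0.1 -0.4  0.7] w 0.043 j6 2.96 shift cm [ 8.6  0.7 -0. ] twist -0.272
0.058 t 6.85 at [ 0.488 -0.281  0.025] yaw -0.341 F [-0.1 -0.4  0.7] w 0.043 j6 2.96 shift cm [ 9.4  0.5 -0. ] twist -0.272
```

View pics/wr5.png

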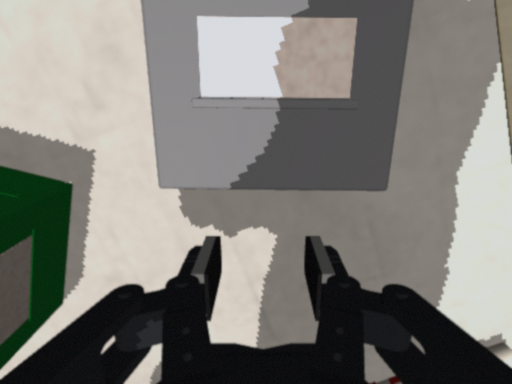

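The crate's near edge runs square from (160,188) to (388,190), about 4 mm right of the fingers at column 262. That matches the computed shift. I'll push and turn together, with the turn centred on the crate.

Emit:
{"op": "send_rows", "data": {
  "motion": "0 1.5 0.3 0 0; 0 3 0.5 0 0; 0 3.6 0.5 0 0; 0 4.1 0.55 0 -0.033; 0 4.6 0.6 0 -0.066"
}}

```text
clock: 7.4
eef_pos: [0.5295, -0.3029, 0.027]
tool_rot: [0.991, -0.137, -0.0, 0.0]
ft_force: [-2.4, 0.4, 2.3]
grip_width: 0.0425
grasp_force: 1.3
```

```bash
cat > p.py <<'E'
from h import *
C0=np.array([.575,-.317]);n=np.array([np.cos(-.069),np.sin(-.069)])
for s,y in[(.02,-.2),(.03,-.13),(.04,-.069),(.05,-.069),(.058,-.069)]:
    C=C0+s*n; p=C-.058*np.array([np.cos(y),np.sin(y)]); print(s,end=' ');go(p[0],p[1],.025,y)
E
python3 p.py
```

```text
0.02 t 7.4 at [ 0.529 -0.303  0.027] yaw -0.275 F [-2.4  0.4  2.3] w 0.042 j6 2.9 shift cm [0.9 0.1 0.2] twist -0.075
0.03 t 7.4 at [ 0.529 -0.303  0.027] yaw -0.275 F [-2.4  0.4  2.3] w 0.042 j6 2.9 shift cm [2.  0.3 0.2] twist -0.145
0.04 t 7.4 at [ 0.529 -0.303  0.027] yaw -0.275 F [-2.4  0.4  2.3] w 0.042 j6 2.9 shift cm [3.  0.5 0.2] twist -0.206
0.05 t 7.4 at [ 0.529 -0.303  0.027] yaw -0.275 F [-2.4  0.4  2.3] w 0.042 j6 2.9 shift cm [4.  0.3 0.2] twist -0.206
0.058 t 7.4 at [ 0.529 -0.303  0.027] yaw -0.275 F [-2.4  0.4  2.3] w 0.042 j6 2.9 shift cm [4.8 0.1 0.2] twist -0.206
```

Emit:
{"op": "send_rows", "data": {
  "motion": "0 0.5 0.05 0 -0.04; 0 1.0 0.1 0 -0.075; 0 1.5 0.2 0 -0.11; 0 2.0 0.3 0 -0.145; 0 2.5 0.4 0 -0.175"
}}

```text
clock: 7.9
eef_pos: [0.5525, -0.3136, 0.027]
tool_rot: [0.999, -0.05, -0.0, 0.0]
ft_force: [-2.9, 0.4, 1.6]
grip_width: 0.0425
grasp_force: 1.5
```

Emit:
{"op": "send_rows", "data": {
  "motion": "0 0.5 0.05 0 -0.03; 0 1.0 0 0 -0.03; 0 1.4 0 0 -0.03; 0 1.4 0 0 -0.03"
}}

```text
clock: 8.3
eef_pos: [0.568, -0.3149, 0.0254]
tool_rot: [0.999, -0.035, 0.001, 0.0]
ft_force: [-0.2, 0.1, -0.4]
grip_width: 0.043
grasp_force: 0.0
```

```bash
python3 p.py; python3 - <<'E'
from h import *
a=save('wrist','wr6');b=save('top','top6')
def rect(n,im,s,X0,Y0,H,Wd,z):
    im=np.ascontiguousarray(im[:,:,::-1]);m,f,T=model(n);Ti=np.linalg.inv(T)
    jj,ii=np.meshgrid(np.arange(Wd),np.arange(H))
    P=np.stack([X0-ii/s,Y0-jj/s,np.full(ii.shape,z),np.ones(ii.shape)],-1)@Ti.T
    q=P[...,:2]/P[...,2:3]; q=q*(1+m['k1']*(q**2).sum(-1,keepdims=True))*f+[m['cx'],m['cy']]
    return cv2.remap(im,q[...,0].astype('f4'),q[...,1].astype('f4'),cv2.INTER_CUBIC)
w=cv2.resize(a[:,:,::-1],(400,300)); t=rect('top',b,1600,.75,-.2,300,400,.06)
cv2.imwrite('pics/c6.png',np.hstack([w,cv2.convertScaleAbs(t,alpha=1.5)]))
E
```

```text
0.02 t 8.3 at [ 0.568 -0.315  0.025] yaw -0.071 F [-0.2  0.1 -0.4] w 0.043 j6 2.71 shift cm [-3.  -0.6  0. ] twist 0.129
0.03 t 8.3 at [ 0.568 -0.315  0.025] yaw -0.071 F [-0.2  0.1 -0.4] w 0.043 j6 2.71 shift cm [-2.1 -0.2  0. ] twist 0.059
0.04 t 8.3 at [ 0.568 -0.315  0.025] yaw -0.071 F [-0.2  0.1 -0.4] w 0.043 j6 2.71 shift cm [-1.1  0.2  0. ] twist -0.002
0.05 t 8.3 at [ 0.568 -0.315  0.025] yaw -0.071 F [-0.2  0.1 -0.4] w 0.043 j6 2.71 shift cm [-0.1  0.2  0. ] twist -0.002
0.058 t 8.3 at [ 0.568 -0.315  0.025] yaw -0.071 F [-0.2  0.1 -0.4] w 0.043 j6 2.71 shift cm [0.7 0.2 0. ] twist -0.002
```

View pics/c6.png

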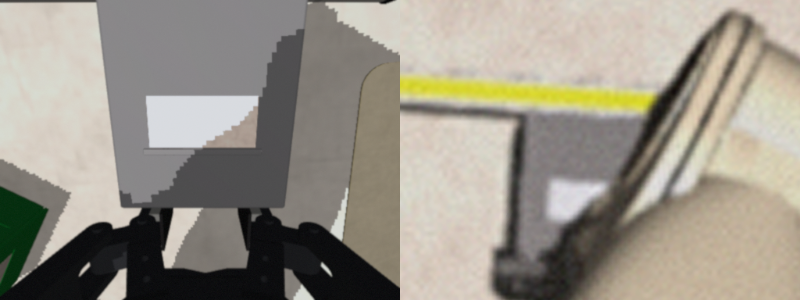

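The crate is square to the tool and almost at the rail, whose dark edge shows at the top of the wrist picture. I'll creep in and watch the force.

Emit:
{"op": "send_rows", "data": {
  "motion": "0 0.2 0 0 0; 0 0.4 0 0 0; 0 0.6 0 0 0; 0 0.7 0 0 0; 0 0.7 0 0 0"
}}

```text
clock: 8.9
eef_pos: [0.5743, -0.3155, 0.0252]
tool_rot: [0.999, -0.035, 0.0, -0.0]
ft_force: [-1.2, 0.4, -1.1]
grip_width: 0.0426
grasp_force: 0.2
```

Emit:
{"op": "send_rows", "data": {
  "motion": "0 0.1 0 0 0; 0 0.2 0 0 0; 0 0.3 0 0 0; 0 0.3 0 0 0"
}}

```text
clock: 9.3
eef_pos: [0.5757, -0.3157, 0.0252]
tool_rot: [0.999, -0.036, -0.001, -0.0]
ft_force: [-4.8, -0.0, 1.5]
grip_width: 0.0426
grasp_force: 2.5
```

Emit:
{"op": "send_rows", "data": {
  "motion": "0 0.1 0 0 0; 0 0.2 0 0 0; 0 0.3 0 0 0; 0 0.3 0 0 0"
}}

```text
clock: 9.7
eef_pos: [0.5757, -0.3157, 0.0251]
tool_rot: [0.999, -0.036, -0.004, -0.0]
ft_force: [-12.9, 0.8, 7.0]
grip_width: 0.0425
grasp_force: 6.3
```

```bash
python3 - <<'E'
from h import *
o=bot.get_obs();print(o['ft_force'],o['ft_torque'],o['eef_pos'])
E
```

```text
[-12.9224901    0.81847699   6.97537667] [0.17020018 2.22779268 0.0353021 ] [ 0.57567196 -0.31567929  0.0251477 ]
```

The crate is firmly against the rail: the TCP has stopped, the force is 13 N and there is almost no turning moment. I'll retreat and check.

Emit:
{"op": "send_rows", "data": {
  "motion": "0 -0.6 0 0 0; 0 -2 0 0 0; 0 -4 0 -1 0; 0 -7 0 -5 0; 0 -10 0 -10 0"
}}

```text
clock: 10.2
eef_pos: [0.4832, -0.3083, 0.1177]
tool_rot: [0.999, -0.035, -0.001, -0.001]
ft_force: [0.7, -1.1, 0.6]
grip_width: 0.0426
grasp_force: 0.0
```

Emit:
{"op": "send_rows", "data": {
  "motion": "0 -5 0 -3 0; 0 -10 0 -5 0; 0 -13 0 -5 0; 0 -15 0 -5 0; 0 -15 0 -5 0"
}}

```text
clock: 10.7
eef_pos: [0.3334, -0.2984, 0.1694]
tool_rot: [0.999, -0.037, 0.001, 0.001]
ft_force: [1.0, 0.5, -0.2]
grip_width: 0.0427
grasp_force: 0.0
```

```bash
python3 - <<'E'
from h import *
b=save('top','top7');c=save('side','side7')
im=np.ascontiguousarray(b[:,:,::-1]);m,f,T=model('top');Ti=np.linalg.inv(T);s=1400
jj,ii=np.meshgrid(np.arange(400),np.arange(400))
P=np.stack([.74-ii/s,-.18-jj/s,np.full(ii.shape,.06),np.ones(ii.shape)],-1)@Ti.T
q=P[...,:2]/P[...,2:3]; q=q*(1+m['k1']*(q**2).sum(-1,keepdims=True))*f+[m['cx'],m['cy']]
t=cv2.convertScaleAbs(cv2.remap(im,q[...,0].astype('f4'),q[...,1].astype('f4'),cv2.INTER_CUBIC),alpha=1.6)
cv2.imwrite('pics/c7.png',np.hstack([cv2.resize(c[100:340,150:390,::-1],(400,400)),t]))
E
```

```text
(no output)
```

View pics/c7.png

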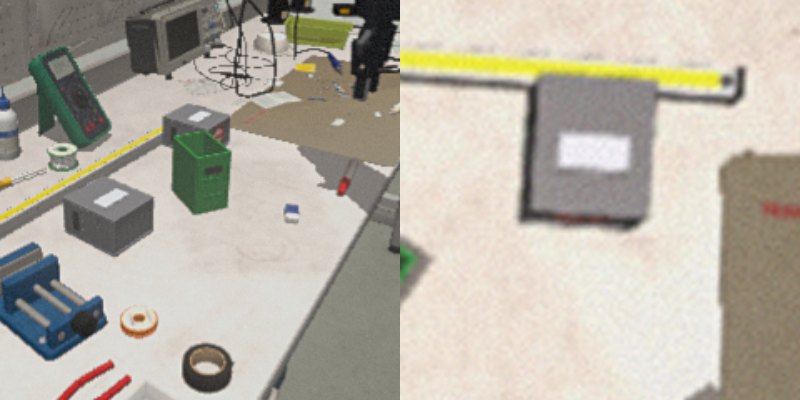

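The stamped crate sits square against the rail, with its mouth edge on the rail line near (600,80) in the right crop. The plain crate lies where it fell, and everything else is unmoved.

```bash
python3 -c "
from h import *
print(workorder.job_done())"
```

```text
the job is handed in; nothing more can be done
None
```

I tipped both crates onto their backs, then pushed the stamped one (the right-hand crate) mouth first until it stopped square against the dispatch rail. The plain crate lies where it fell, nothing else moved in the last pictures, and I handed the job in at about 11 s; no verdict came back.

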